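# Park the bench magnifier and pull the slide cassette

## Task

The magnifier hangs over the slide cassette: first swing its arm until the lens is centred above the round white tile on its own foot, and tilt the lens level. Then pinch the cassette's two side catches together with the fingers to unlock it, lift it upright out of its dock until its underside is at least 10 cm above the table, and finish while still holding it there, catches pinched, with the magnifier still set. Leave the jars and dishes where they are.

Things in the scene. Friction and masses are not known exactly. Their poses are not given: they have to be found in the camera images.
- stand: Fixed bench magnifier stand: dark steel disc foot 90 mm across and 16 mm high, with a steel post 22 mm in diameter. Origin at the post's axis on the table; A flat foot bar leads from it to the white tile, whose centre is 170 mm from the post axis.
- tile_center (a point): Centre of the top of the round white viewing tile (72 mm across, 10 mm high), part of the stand's foot.
- swivel (a joint): Swivel of the magnifier arm about the post (rad). 0: the lens is exactly above the tile; grows anticlockwise seen from above, range -0.6 to 2.1; starts near the dock at 1.15 to 1.65. Stiff: stays where it is left, 0.4 N m to move (about 5 N at the peg).
- swivel_peg (a point): Top centre of the upright round black peg on the magnifier arm, 14 mm in diameter, standing 41 mm clear above the arm bar (14 mm wide, 12 mm high, its mid-height 190 mm above the table), 85 mm from the post axis. Grip it from above to swing the arm. The hub and post end no more than 205 mm above the table.
- lens_tilt (a joint): Tilt of the lens about the arm's own length (rad). 0: level; positive: the tab side is raised. Range -0.5 to 0.9, no stop at level, starts 0.4 to 0.75. Stays where it is left, 0.08 N m to move (about 1 N at the tab).
- lens_center (a point): Centre of the round lens (black ring 104 mm outer diameter, 14 mm thick), on the tilt axis, 190 mm above the table and 170 mm from the post axis. z is the normal of the lens. Tilting does not move it.
- lens_tab (a point): Top face of the flat black tab on the lens rim (24 mm wide), 70 mm from the lens centre square to the arm, on the side away from the cassette dock (clockwise side); 4 mm above the tilt axis when the lens is level. Press it down to level the lens.
- dock: Fixed grey dock, 100 (x) x 72 (y) x 26 (z) mm; origin at the centre of its underside; its inner floor is 6 mm up. The cassette stands in it, guided with 1.5 mm play; the long side lips are what the catch hooks lie under.
- cassette: White upright slide cassette, core 76 (x) x 24 (y) x 72 (z) mm, about 0.19 kg; origin at the centre of its underside, axes parallel to the dock's. Locked in the dock: straight lifting without pinching is blocked by the hooks.
- catch_left (a joint): Inward travel of the catch on the cassette's +y side (m): 0 released, 0.007 fully pressed. Spring: 3 N to start, 6 N fully pressed. The hook is free of the lip beyond 0.004 when the cassette stands centred.
- catch_right (a joint): The same for the catch on the -y side.
- catch_left_pad (a point): Centre of the outer face of the +y catch plate (26 mm wide, 32 mm high, from 34 to 66 mm above the cassette's underside), 26 mm from the cassette's middle when released: 52 mm over both plates, 38 mm with both fully pressed.
- catch_right_pad (a point): The same on the -y side.
- low_jar: Glass jar with aluminium lid, 50 mm across, 52 mm high, on the robot's side between tile and dock. Leave alone. Origin: centre of its underside.
- tile_jar: Small glass jar, 42 mm across, 45 mm high, beside the tile under the place where the tab comes. Leave alone. Origin: centre of its underside.
- tray_jar: Amber jar, 64 mm across, 85 mm high, in the clear tray at the left. Leave alone. Origin: centre of its underside.
- tray_tall: Clear jar, 60 mm across, 105 mm high, in the clear tray at the left. Leave alone. Origin: centre of its underside.
- glass_dish: Open glass cup, 90 mm across, 55 mm high, right of the dock at the back. Leave alone. Origin: centre of its underside.
- saucer: White bowl, 100 mm across, 25 mm high, right of the dock. Leave alone. Origin: centre of its underside.

How it is judged:
By the outcome, as a careful person would: the job done as asked, in the order asked, and still so for the second after the job is handed in, while the arm keeps its last pose, push and grip.
It also fails if it takes over 62 s, if anything falls off the work surface, if the arm or the gripper's body presses on something with over 40 N, if the wrist force passes 120 N, or if a joint passes its speed limit or range.

## Robot

A 7-joint arm with a two-finger parallel gripper is mounted at the origin on the work surface. World frame = base frame: x ahead of the robot, y to its left, z up, the work surface at z = 0. Lengths are in m, angles in degrees, forces in N, time in s.
With the tool pointing down it reaches from about 0.4 to 0.9 m from the base axis. Payload 5.5 kg.
Tool frame: the origin (TCP) lies at the very end of the fingers, on their centre line; the grasp point (between the pads) lies 19 mm behind it; x points along the fingers, y is the direction in which the jaws open and shut, and the axes are right-handed (so a half turn about x gives the same grasp; the last joint's range is limited). The gripper opens to 85 mm and grips with 20 to 120 N. Pads are 22 mm wide; open, the fingers measure 114 mm over their backs; the gripper's body (76 mm by 85 mm) begins 54 mm behind the grasp point. The pads swing forward as they close: fully open they stand 13 mm farther back than shut.
Start: joints at [-56.711, 28.699, -24.465, 88.831, 12.651, 65.22, -12.049], TCP at [0.203, 0.617, 0.231] pointing down, gripper open.
Joint ranges: [-164.97, 164.97], [-17.58, 116.51], [-87.97, 89.64], [11.32, 138.91], [-80.73, 260.73], [10.89, 115.49], [-147.41, 147.41]. Speed limits (degrees/s): [147.25, 147.25, 180, 180, 180, 180, 180].

## Interface

Orientations are given as [roll, pitch, yaw] about the fixed x, y, z axes, in that order (R = Rz(yaw) Ry(pitch) Rx(roll)).
In Python, from plant import get_state, read_camera, close_job, recognise, spot_point gives the robot as it stands.
- The arm moves only by the shell command python3 -m inch 'ROWS' [FORCE]. ROWS is a JSON object of lists of equal length, an entry for each row: "rotation": the turn, a rotation vector about the tool's x, y, z scaled (see below), a list of three; "translation": the shift along the tool's x, y, z scaled (see below), a list of three; "gripper": the opening, from 0 (shut) to 1 (fully open). In form: {"rotation": [[wx, wy, wz], ...], "translation": [[tx, ty, tz], ...], "gripper": [gripper, ...]}. A call has 1 to 20 rows; each row is the pose to reach, as a shift and turn from the pose commanded when the call began, along the tool's axes at that moment, turning the shorter way round; what a row does not reach only later rows make up. The controller multiplies each number of a shift by 0.08 m and each number of a turn by 360 degrees. A row lasts 1/8 s, in which the tool goes at most 62.5 mm and 10.7 degrees, less where a joint would pass 70% of its speed; a pose out of reach is approached as far as the arm can. A call with a number of a shift or a turn outside -1 to 1 is refused whole. A call with a gripper value outside its range is refused whole. The fingers move at their own pace and stop on an object; FORCE is the grip in N (left out, the last holds). Time passes only in rows, so rows that repeat a pose let the fingers close. It gives the time, the measured TCP pose, the force and the opening at its end, in the units of the state.
- get_state(): the state, without advancing time (a new reading comes with each control period).
- read_camera(name): name is "scene" or "top" or "wrist"; returns a dict with "frame" (400x640x3 uint8, red, green, blue), "depth" (400x640 float32, m along the optical axis (not along the pixel's ray), 0 where there is no reading), "intrinsics" (3x3 intrinsics, pixels), "camera_from_world" (4x4, takes a point from world to camera coordinates); the wrist camera has in their place "hand_eye" (4x4, takes a point from camera to tool coordinates, whose origin is the TCP and whose axes are the tool frame's). Camera axes: x right, y up, looking along -z (the intrinsics and any distortion apply to the point x, -y, -z); pixel columns grow to the right and rows downward; lengths in m; the calibration is good to about 2 mm. A picture is of the moment at which its call begins: read the wrist's pose just before it.
- close_job(): hands the job in, once; it reports no verdict.
Trained networks look in the newest picture that a camera, given by its name, has taken for a name from the list of things; names that differ only in an ending like _2 or _b are one class to them, and where a whole thing is asked for, a point or a joint stands for the part that bears it (a point fixed in the world has none). Each returns a list of dicts, best first, with "p" (0 to 1); they miss things now and then, are a little off and sometimes report something else, mostly with a low value. They report only what shows in the picture. A call takes as long as a camera call.
- recognise(thing, camera): "box" ([left, top, width, height] in pixels, round what is visible of it).
- spot_point(thing, camera): "uv" ([column, row] in pixels: a listed point, or the origin of a listed thing).
The state is a dict: "clock": time; "qpos": joint angles; "dq": joint speeds; "joint_efforts": joint torques, N m; "ee_pos": TCP position; "tcp_rot": TCP orientation; "force": force on the tool from outside, world axes, zero at the start; "torque": the same for the moment, N m; "finger_gap": finger opening in m.
Only numpy, scipy, OpenCV 4.12 (cv2) and the standard library are available. Lean on these libraries where they do the work, as an engineer would, in place of code of your own. Each camera call takes 0.05 s, during which the arm holds its last target. There are 200 camera calls.

## Working session

There is one attempt and no reset: what is moved stays moved. The work goes in short steps, Python scripts to look and compute and a shell command to move; the robot and the scene stay as the last step left them, time stands still between calls to the robot, and variables do not carry over. Pictures are saved under pics/ and viewed, about 8 in all and at most 12, crops included, and the job is handed in when it is done.

```bash
mkdir -p pics; ls; cat > h.py <<'E'
import numpy as np, cv2
from plant import *
from scipy.spatial.transform import Rotation as R
def tool(s=None):
    s=s or get_state(); T=np.eye(4); T[:3,:3]=R.from_euler('xyz',s['tcp_rot'],degrees=True).as_matrix(); T[:3,3]=s['ee_pos']; return T
def cam(name):
    s=get_state(); c=read_camera(name)
    if name=='wrist': c['wfc']=tool(s)@np.array(c['hand_eye'])
    else: c['wfc']=np.linalg.inv(np.array(c['camera_from_world']))
    c['K']=np.array(c['intrinsics']); return c
def ray(c,uv):
    K=c['K']; d=np.array([(uv[0]-K[0,2])/K[0,0],-(uv[1]-K[1,2])/K[1,1],-1.])
    return c['wfc'][:3,3], c['wfc'][:3,:3]@d
def at_z(c,uv,z):
    o,d=ray(c,uv); return o+d*(z-o[2])/d[2]
def at_depth(c,uv):
    u,v=int(round(uv[0])),int(round(uv[1])); p=c['depth'][max(0,v-2):v+3,max(0,u-2):u+3]; p=p[p>0]
    if not len(p): return None
    o,d=ray(c,uv); return o+d*np.median(p)
def proj(c,p):
    q=np.linalg.inv(c['wfc'])@np.r_[p,1]; K=c['K']; return np.array([K[0,0]*q[0]/-q[2]+K[0,2],K[1,1]*-q[1]/-q[2]+K[1,2]])
def save(c,name): cv2.imwrite('pics/'+name,c['frame'][:,:,::-1])
def delta(p,rot=None,s=None):
    """world target -> move numbers (translation /0.08, rotvec/360deg)"""
    T=tool(s); t=T[:3,:3].T@(np.array(p)-T[:3,3])/0.08
    r=np.zeros(3) if rot is None else (R.from_matrix(T[:3,:3]).inv()*rot).as_rotvec(degrees=True)/360
    return t.round(3),r.round(4)
E
python3 - <<'E'
from h import *
np.set_printoptions(precision=4,suppress=True)
print(get_state())
Z=dict(stand=0,tile_center=.01,swivel_peg=.237,lens_center=.19,lens_tab=None,dock=0,cassette=None,catch_left_pad=None,catch_right_pad=None,low_jar=0,tile_jar=0,tray_jar=0,tray_tall=0,glass_dish=0,saucer=0)
for n in ('top','scene'):
    c=cam(n); save(c,n+'.png'); print(n,c['wfc'][:3,3],c['K'][0,0])
    for k,z in Z.items():
        for r in spot_point(k,n)[:2]:
            print(k,round(r['p'],2),np.round(r['uv']), 'z:',at_z(c,r['uv'],z) if z is not None else None,'d:',at_depth(c,r['uv']))
E
```

```text
pics
{'clock': 0.0, 'qpos': array([-56.7128,  28.7545, -24.4509,  88.8921,  12.6509,  65.2195,
       -12.05  ]), 'dq': array([-0.1079, -0.0478, -0.0838, -0.0941, -0.0537,  0.0225, -0.0194]), 'joint_efforts': array([  0.0002, -56.9516,  -5.8164, -28.0943,   0.0105,   0.0117,
         0.    ]), 'ee_pos': array([0.2029, 0.6168, 0.2302]), 'tcp_rot': array([ -91.4423,   89.887 , -109.6488]), 'force': array([-0.593 , -0.3591, -0.6365]), 'torque': array([ 0.0573, -0.0002,  0.0565]), 'finger_gap': 0.08547510086169537}
top [0.4712 0.0021 1.44  ] 418.61897603172525
stand 0.73 [326. 167.] z: [ 0.6946 -0.0289  0.    ] d: [ 0.6808 -0.027   0.0894]
tile_center 0.74 [295. 206.] z: [0.5569 0.0789 0.01  ] d: [0.5569 0.0789 0.0105]
swivel_peg 0.93 [350. 177.] z: [ 0.6293 -0.0932  0.237 ] d: [ 0.6338 -0.096   0.2023]
swivel_peg 0.21 [370. 197.] z: [ 0.5703 -0.1511  0.237 ] d: [ 0.5739 -0.1567  0.1936]
lens_center 0.61 [372. 197.] z: [ 0.5742 -0.1631  0.19  ] d: [ 0.574  -0.1628  0.1926]
lens_tab 0.94 [358. 209.] z: None d: [ 0.5353 -0.1169  0.2217]
dock 0.45 [371. 204.] z: [ 0.5646 -0.1831  0.    ] d:
[... 1543 characters left out ...]
catch_left_pad 0.37 [276. 206.] z: None d: [ 0.5767 -0.1543  0.0572]
catch_right_pad 0.5 [260. 201.] z: None d: [ 0.5827 -0.2043  0.0648]
low_jar 0.85 [320. 212.] z: [ 0.48   -0.0548  0.    ] d: [ 0.5054 -0.0441  0.0197]
low_jar 0.64 [374. 250.] z: [0.5828 0.1538 0.    ] d: [0.6087 0.1594 0.0227]
tile_jar 0.73 [373. 250.] z: [0.5848 0.1532 0.    ] d: [0.6097 0.1587 0.0218]
tray_jar 0.67 [502. 272.] z: [0.5345 0.4874 0.    ] d: [0.5698 0.4809 0.0292]
tray_tall 0.61 [461. 259.] z: [0.5238 0.3824 0.    ] d: [0.5523 0.3807 0.0233]
glass_dish 0.98 [222. 220.] z: [ 0.6374 -0.3125  0.    ] d: [ 0.6842 -0.2726  0.044 ]
saucer 0.66 [219. 187.] z: [ 0.4822 -0.4331  0.    ] d: [ 0.4861 -0.4298  0.003 ]
```

```bash
python3 - <<'E'
import cv2
a=cv2.imread('pics/top.png');b=cv2.imread('pics/scene.png')
a=cv2.resize(a[120:270,160:480],(800,375));b=cv2.resize(b[130:300,180:540],(800,378))[:225+153]
import numpy as np
cv2.imwrite('pics/v1.png',cv2.resize(np.vstack([a,b]),(637,600)))
E
```

```text
(no output)
```

View pics/v1.png

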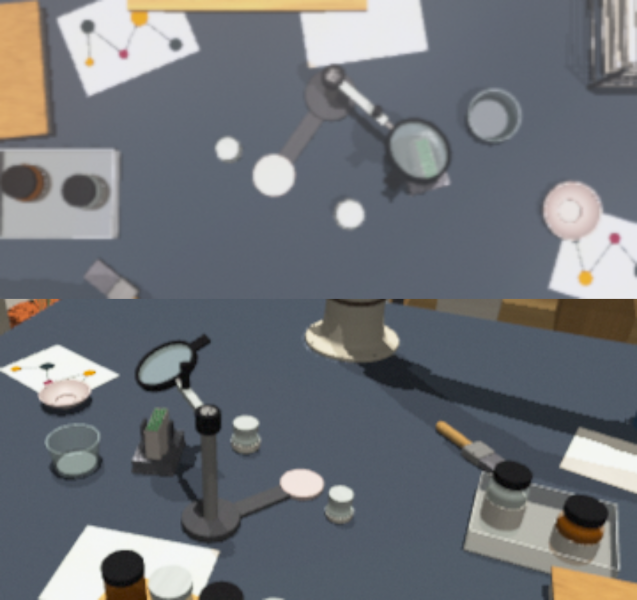

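View 1: magnifier lens sits over the dock/cassette (top pixel ~372,197), peg at ~350,177, tile at ~295,206; this agrees with the network's points (swivel ≈ 1.45 rad). Working out the approach to the peg.

```bash
python3 - <<'E'
from h import *
np.set_printoptions(precision=4,suppress=True)
T=tool();print(T)
phi=np.radians(-131)
for sg in (1,-1):
    x=np.array([0,0,-1.]);y=sg*np.array([-np.sin(phi),np.cos(phi),0])
    Rt=R.from_matrix(np.c_[x,y,np.cross(x,y)])
    print(sg,delta([.636,-.089,.33],Rt))
E
```

```text
[[-0.      0.3125  0.9499  0.2031]
 [-0.0001  0.9499 -0.3125  0.6174]
 [-1.     -0.0001 -0.      0.2313]
 [ 0.      0.      0.      1.    ]]
1 (array([-1.234, -6.697,  7.9  ]), array([0.3133, 0.    , 0.    ]))
-1 (array([-1.234, -6.697,  7.9  ]), array([-0.1867, -0.    ,  0.    ]))
```

```bash

python3 -m inch '{"rotation":[[0,0,0],[0,0,0],[0,0,0]],"translation":[[-0.6,-0.3,0.3],[-1,-0.84,0.98],[-1,-0.84,0.98]],"gripper":[1,1,1]}' | tail -3
for i in 1 2 3 4 5 6 7; do python3 -m inch '{"rotation":[[0,0,0],[0,0,0]],"translation":[[-0.015,-0.42,0.49],[-0.03,-0.837,0.988]],"gripper":[1,1]}' | tail -1; done
python3 -m inch '{"rotation":[[0.03,0,0],[0.06,0,0],[0.09,0,0],[0.12,0,0],[0.15,0,0],[0.18,0,0],[0.21,0,0],[0.24,0,0],[0.26,0,0],[0.26,0,0]],"translation":[[0,0,0],[0,0,0],[0,0,0],[0,0,0],[0,0,0],[0,0,0],[0,0,0],[0,0,0],[0,0,0],[0,0,0]],"gripper":[1,1,1,1,1,1,1,1,1,1]}'
python3 - <<'E'
from h import *
np.set_printoptions(precision=4,suppress=True)
s=get_state();print(s['clock'],s['qpos'],s['force'])
for n in ('wrist','top','scene'):
    c=cam(n); save(c,n+'2.png')
    for k,z in dict(swivel_peg=.237,stand=0,tile_center=.01,lens_center=.19,lens_tab=None).items():
        for r in spot_point(k,n)[:2]:
            print(n,k,round(r['p'],2),np.round(r['uv']), at_z(c,r['uv'],z) if z is not None else '',at_depth(c,r['uv']))
E
```

```text
tcp_rot: [42.9, 89.8, 24.3]
force: [0.4, -0.2, 0.2]
finger_gap: 0.0857
finger_gap: 0.085
finger_gap: 0.0851
finger_gap: 0.0851
finger_gap: 0.0854
finger_gap: 0.0856
finger_gap: 0.085
finger_gap: 0.0853
clock: 4.97
ee_pos: [0.6357, -0.0881, 0.3275]
tcp_rot: [-75.9, 90.0, 172.5]
force: [-0.8, 1.0, 0.3]
finger_gap: 0.0856
4.975 [ -7.4026  22.4591  17.7827  84.4788  -6.9633  74.1956 -10.6578] [-0.7806  0.9555  0.3277]
wrist swivel_peg 0.74 [316. 208.] [ 0.6345 -0.0897  0.237 ] [ 0.6346 -0.0896  0.2373]
wrist swivel_peg 0.53 [307. 220.] [ 0.6233 -0.0972  0.237 ] [ 0.6154 -0.1125  0.1942]
wrist stand 0.91 [337. 101.] [ 0.6938 -0.0223  0.    ] [ 0.682  -0.0185  0.2054]
wrist tile_center 0.67 [221.  73.] [0.5536 0.0746 0.01  ] [0.5536 0.0746 0.0102]
wrist lens_center 0.97 [291. 263.] [ 0.5802 -0.1529  0.19  ] [ 0.5813 -0.1512  0.1936]
wrist lens_tab 0.6 [224. 260.]  [ 0.6007 -0.0619  0.348 ]
top stand 0.81 [327. 167.] [ 0.6953 -0.0317  0.    ] [ 0.6842 -0.03    0.0715]
top tile_center 0.61 [297. 209.] [0.5487 0.0707 0.01  ] [0.5488 0.0707 0.0084]
top lens_center 0.71 [207. 218.] [0.5112 0.3311 0.19  ] [0.5144 0.3568 0.0924]
top lens_tab 0.15 [207. 217.]  [0.5164 0.3554 0.0989]
scene swivel_peg 0.62 [285. 169.] [ 0.6477 -0.0782  0.237 ] [ 0.6376 -0.0838  0.2306]
scene stand 0.92 [298. 256.] [ 0.6892 -0.0281  0.    ] [ 0.7038 -0.0206  0.0147]
scene tile_center 0.95 [352. 232.] [0.5454 0.0776 0.01  ] [0.543  0.0769 0.008 ]
scene lens_center 0.6 [270. 168.] [ 0.5849 -0.1597  0.19  ] [ 0.584  -0.1603  0.1894]
scene lens_tab 0.81 [294. 154.]  [ 0.5375 -0.1084  0.22  ]
```

```bash

python3 -m inch '{"rotation":[[0,0,0],[0,0,0]],"translation":[[0.5,0,0],[0.9,0,0]],"gripper":[1,1]}' | tail -1
python3 -m inch '{"rotation":[[0,0,0],[0,0,0],[0,0,0],[0,0,0],[0,0,0],[0,0,0],[0,0,0]],"translation":[[0.5,0,0],[0.62,0,0],[0.62,0,0],[0.62,0,0],[0.62,0,0],[0.62,0,0],[0.62,0,0]],"gripper":[1,1,0,0,0,0,0]}' 25
python3 - <<'E'
from h import *
np.set_printoptions(precision=4,suppress=True)
s=get_state();T=tool(s);print(T)
# tile centroid by colour in wrist/scene
c=cam('wrist');save(c,'w3.png')
for n in ('scene','top'):
    c=cam(n);f=c['frame'].astype(int);m=((f.min(2)>170)).astype(np.uint8)
    k,l,st,ce=cv2.connectedComponentsWithStats(m)
    g=proj(c,[.55,.076,.01])
    for i in range(1,k):
        if np.linalg.norm(ce[i]-g)<12 and st[i][4]>60: print(n,ce[i],st[i],at_z(c,ce[i],.01),g)
P=np.array([.6935,-.026]);p0=T[:2,3]
for a in range(0,84,10): pass
r=p0-P;print('r',np.linalg.norm(r),np.degrees(np.arctan2(r[1],r[0])))
tot=-83
for half in (0,1):
  a0=half*tot/2
  A=lambda a:np.array([[np.cos(a),-np.sin(a)],[np.sin(a),np.cos(a)]])
  Th=R.from_euler('z',a0,degrees=True).as_matrix()@T[:3,:3]
  q0=P+A(np.radians(a0))@r
  for k in range(1,9):
    a=a0+tot/2*k/8; q=P+A(np.radians(a))@r
    d=Th.T@np.r_[q-q0,0]/.08; print(half,d.round(3),round(-(a-a0)/360,4))
E
```

```text
finger_gap: 0.0852
clock: 7.0
ee_pos: [0.6359, -0.0891, 0.2075]
tcp_rot: [115.1, 89.9, 3.3]
force: [-1.9, 0.4, 5.5]
finger_gap: 0.0128
[[ 0.001   0.9284 -0.3715  0.6359]
 [ 0.0001 -0.3715 -0.9284 -0.0891]
 [-1.      0.0009 -0.0004  0.2075]
 [ 0.      0.      0.      1.    ]]
scene [349.8603 233.2647] [339 226  23  15 272] [0.5536 0.0723 0.01  ] [351.4668 232.8685]
top [297.3645 207.6854] [288 198  20  20 321] [0.5518 0.0705 0.01  ] [295.7399 208.2212]
r 0.08540239342428879 -132.3866781017931
0 [-0.    -0.089 -0.038] 0.0144
0 [-0.    -0.174 -0.084] 0.0288
0 [-0.    -0.254 -0.137] 0.0432
0 [-0.    -0.33  -0.198] 0.0576
0 [-0.    -0.399 -0.265] 0.072
0 [-0.    -0.463 -0.338] 0.0865
0 [-0.    -0.519 -0.416] 0.1009
0 [-0.    -0.568 -0.5  ] 0.1153
1 [-0.    -0.089 -0.038] 0.0144
1 [-0.    -0.174 -0.084] 0.0288
1 [-0.    -0.254 -0.137] 0.0432
1 [-0.    -0.33  -0.198] 0.0576
1 [-0.    -0.399 -0.265] 0.072
1 [-0.    -0.463 -0.338] 0.0865
1 [-0.    -0.519 -0.416] 0.1009
1 [-0.    -0.568 -0.5  ] 0.1153
```

```bash

python3 -m inch '{"rotation":[[0.0144,0,0],[0.0288,0,0],[0.0432,0,0],[0.0576,0,0],[0.072,0,0],[0.0865,0,0],[0.1009,0,0],[0.1153,0,0],[0.1153,0,0]],"translation":[[0,-0.089,-0.038],[0,-0.174,-0.084],[0,-0.254,-0.137],[0,-0.33,-0.198],[0,-0.399,-0.265],[0,-0.463,-0.338],[0,-0.519,-0.416],[0,-0.568,-0.5],[0,-0.568,-0.5]],"gripper":[0,0,0,0,0,0,0,0,0]}'
python3 - <<'E'
from h import *
np.set_printoptions(precision=4,suppress=True)
s=get_state();print(s['qpos'],s['force'],s['torque'],s['finger_gap'])
for n in ('top','scene'):
    c=cam(n)
    for k,z in dict(swivel_peg=.237,lens_center=.19).items():
        for r in spot_point(k,n)[:1]:
            print(n,k,round(r['p'],2),np.round(r['uv']), at_z(c,r['uv'],z) if z is not None else '',at_depth(c,r['uv']))
E
```

```text
clock: 8.28
ee_pos: [0.6074, -0.0361, 0.2075]
tcp_rot: [10.6, 89.9, -142.8]
force: [-5.5, -1.8, 8.7]
finger_gap: 0.0132
[-18.2733  25.4266  25.2358  97.7876 -12.1816  59.5868 -52.3781] [-5.4759 -1.8462  8.7089] [-0.3488  1.2151 -0.0222] 0.013151678462265769
scene swivel_peg 0.92 [309. 167.] [ 0.6177 -0.0276  0.237 ] [ 0.6123 -0.0301  0.2337]
scene lens_center 0.86 [313. 166.] [ 0.5292 -0.0562  0.19  ] [ 0.6102 -0.0199  0.2387]
```

Tracks the arc well; second half.

```bash

python3 -m inch '{"rotation":[[0.0144,0,0],[0.0288,0,0],[0.0432,0,0],[0.0576,0,0],[0.072,0,0],[0.0865,0,0],[0.1009,0,0],[0.1153,0,0],[0.1153,0,0],[0.1153,0,0]],"translation":[[0,-0.089,-0.038],[0,-0.174,-0.084],[0,-0.254,-0.137],[0,-0.33,-0.198],[0,-0.399,-0.265],[0,-0.463,-0.338],[0,-0.519,-0.416],[0,-0.568,-0.5],[0,-0.568,-0.5],[0,-0.568,-0.5]],"gripper":[0,0,0,0,0,0,0,0,0,0]}'
python3 - <<'E'
from h import *
np.set_printoptions(precision=4,suppress=True)
s=get_state();print(s['qpos'],s['force'],s['torque'],s['finger_gap'])
for n in ('top','scene','wrist'):
    c=cam(n);save(c,n+'4.png')
    for k,z in dict(swivel_peg=.237,lens_center=.19,tile_center=.01,lens_tab=None).items():
        for r in spot_point(k,n)[:1]:
            print(n,k,round(r['p'],2),np.round(r['uv']), at_z(c,r['uv'],z) if z is not None else '',at_depth(c,r['uv']))
a=cv2.imread('pics/wrist4.png');b=cv2.imread('pics/scene4.png')[120:280,200:456];b=cv2.resize(b,(640,400))
cv2.imwrite('pics/v2.png',cv2.resize(np.vstack([a,b]),(480,600)))
E
```

```text
clock: 9.82
ee_pos: [0.623, 0.0241, 0.2075]
tcp_rot: [-25.3, 89.9, 139.9]
force: [-6.1, 0.9, 9.4]
finger_gap: 0.0129
[-29.0461  28.4036  33.3053  95.7592 -17.4226  61.1513 -95.198 ] [-6.1067  0.9253  9.4427] [ 0.0939  1.1846 -0.0776] 0.012919460810900304
top lens_center 0.64 [447. 222.] [ 0.4981 -0.3855  0.19  ] [ 0.5021 -0.4426  0.0057]
top tile_center 0.61 [335. 226.] [ 0.4881 -0.0591  0.01  ] [ 0.4876 -0.0573  0.0528]
top lens_tab 0.37 [276. 193.]  [0.5826 0.1245 0.221 ]
scene swivel_peg 0.77 [327. 171.] [0.6173 0.0222 0.237 ] [0.6359 0.0296 0.2483]
scene lens_center 0.86 [350. 183.] [0.5715 0.0685 0.19  ] [0.5998 0.0775 0.2079]
scene tile_center 0.72 [352. 233.] [0.5514 0.0778 0.01  ] [0.5482 0.0769 0.0074]
scene lens_tab 0.61 [371. 180.]  [0.5905 0.1291 0.2232]
wrist swivel_peg 0.86 [319. 294.] [0.6233 0.0242 0.237 ] [0.6235 0.0241 0.2374]
wrist tile_center 0.75 [295. 236.] [0.5567 0.0721 0.01  ] [0.5567 0.0721 0.01  ]
```

View pics/v2.png

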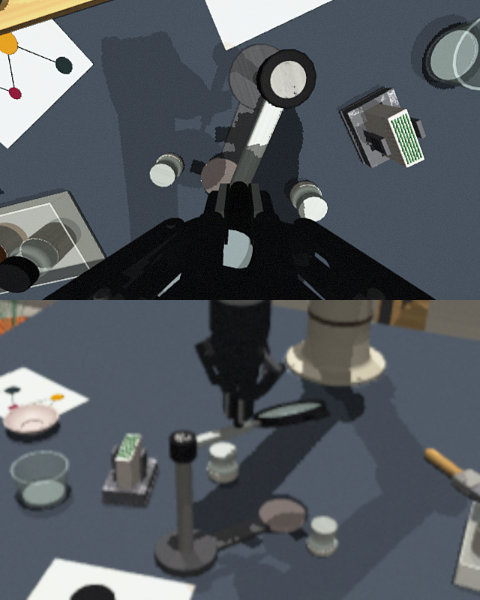

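View 2: the peg is held, hub ring at wrist px ~(384,104), tile partly hidden under the hand, cassette/dock now clear. Release, rise, look.

```bash

python3 -m inch '{"rotation":[[0,0,0],[0,0,0],[0,0,0],[0,0,0],[0,0,0]],"translation":[[0,0,0],[0,0,0],[0,0,0],[-0.5,0,0],[-1,0,0]],"gripper":[0.7,0.7,0.7,1,1]}' |tail -1
python3 -m inch '{"rotation":[[0,0,0],[0,0,0],[0,0,0]],"translation":[[-0.7,0,0],[-1,0,0],[-1,0,0]],"gripper":[1,1,1]}'
python3 - <<'E'
from h import *
np.set_printoptions(precision=4,suppress=True)
T=tool();print(T)
for n in ('top','scene','wrist'):
    c=cam(n);save(c,n+'5.png'); np.save(n+'5.npy',c['depth'])
    for k,z in dict(swivel_peg=.237,lens_center=.19,tile_center=.01,lens_tab=None,dock=0,cassette=None).items():
        for r in spot_point(k,n)[:1]:
            print(n,k,round(r['p'],2),np.round(r['uv']), at_z(c,r['uv'],z) if z is not None else '',at_depth(c,r['uv']))
    np.savez(n+'5.npz',wfc=c['wfc'],K=c['K'],depth=c['depth'],frame=c['frame'])
E
```

```text
finger_gap: 0.0858
clock: 11.58
ee_pos: [0.6249, 0.0233, 0.3687]
tcp_rot: [-157.8, 89.7, 7.4]
force: [-0.0, 0.6, -0.5]
finger_gap: 0.0852
[[ 0.0044 -0.256  -0.9667  0.6249]
 [ 0.0006 -0.9667  0.256   0.0233]
 [-1.     -0.0017 -0.0041  0.3687]
 [ 0.      0.      0.      1.    ]]
top dock 0.82 [370. 199.] [ 0.5819 -0.1792  0.    ] [ 0.5758 -0.1692  0.0789]
top cassette 0.67 [372. 200.]  [ 0.5744 -0.1746  0.0805]
scene swivel_peg 0.88 [325. 176.] [0.6392 0.0251 0.237 ] [0.6273 0.0203 0.2295]
scene lens_center 0.96 [350. 181.] [0.5636 0.0665 0.19  ] [0.5693 0.0683 0.1936]
scene tile_center 0.91 [349. 233.] [0.5526 0.0706 0.01  ] [0.5507 0.07   0.0085]
scene lens_tab 0.92 [367. 180.]  [0.5868 0.1179 0.217 ]
scene dock 0.79 [270. 220.] [ 0.5782 -0.1769  0.    ] [ 0.6084 -0.158   0.0263]
scene cassette 0.92 [272. 217.]  [ 0.5949 -0.1608  0.027 ]
wrist swivel_peg 0.83 [320. 196.] [0.6201 0.0233 0.237 ] [0.6203 0.0233 0.2375]
wrist lens_center 0.56 [293. 247.] [0.5535 0.0738 0.19  ] [0.5547 0.0732 0.1926]
wrist tile_center 0.16 [444. 165.] [ 0.5515 -0.1765  0.01  ] [ 0.5686 -0.1561  0.0666]
wrist lens_tab 0.71 [236. 242.]  [0.5895 0.1233 0.2221]
wrist dock 0.87 [443. 150.] [ 0.5754 -0.1831  0.    ] [ 0.5859 -0.1677  0.0421]
wrist cassette 0.87 [445. 149.]  [ 0.5889 -0.1659  0.0549]
```

View pics/wrist5.png

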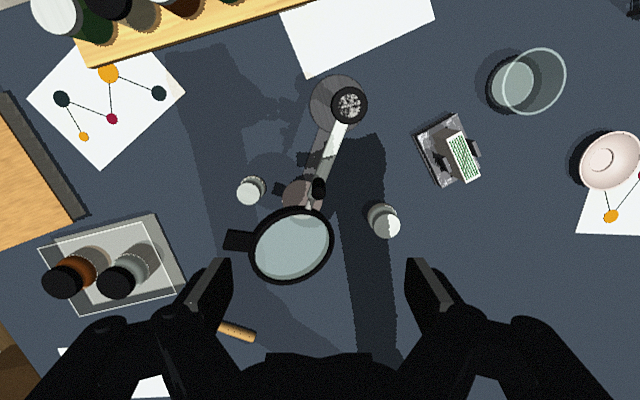

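View 3: lens ring centre at px ~(291,246), tab at (236,241), hub (349,104), cassette (463,158), dock around (450,150); tile peeks out at ~(303,193). Fit lens, tilt, and the cassette/dock yaw.

```bash
python3 - <<'E'
from h import *
np.set_printoptions(precision=4,suppress=True)
c=dict(np.load('wrist5.npz'))
print('hub',at_z(c,(349,104),.205))
v,u=np.mgrid[0:400,0:640];K=c['K'];d=c['depth']
X=np.stack([(u-K[0,2])/K[0,0]*d,-(v-K[1,2])/K[1,1]*d,-d],-1)@c['wfc'][:3,:3].T+c['wfc'][:3,3]
dark=c['frame'].max(2)<60
L=np.array([.5535,.0738])
m=dark&(d>0)&(X[...,2]>.15)&(X[...,2]<.25)&(np.hypot(X[...,0]-L[0],X[...,1]-L[1])<.06)&(u<334)&(v>205)&(v<290)&(u>245)
(cx,cy),ax,an=cv2.fitEllipse(cv2.convexHull(np.argwhere(m)[:,::-1].astype(np.float32)));print('ellipse',cx,cy,ax,an,at_z(c,(cx,cy),.19))
p=X[m];
A=np.c_[p[:,:2],np.ones(len(p))];w=np.ones(len(p),bool)
for _ in range(5):
    k=np.linalg.lstsq(A[w],p[w,2],rcond=None)[0];e=p[:,2]-A@k;w=abs(e)<.004
n=np.r_[-k[:2],1];n/=np.linalg.norm(n);print('normal',n,'tilt',np.arccos(n[2]),'az',np.degrees(np.arctan2(n[1],n[0])),w.sum(),len(p),'zc',k@[*L,1])
# cassette & dock rectangles by height bands
for lo,hi in ((.064,.10),(.018,.034)):
    q=X[(d>0)&(X[...,2]>lo)&(X[...,2]<hi)&(abs(X[...,0]-.59)<.1)&(abs(X[...,1]+.17)<.09)]
    print(lo,len(q),q.mean(0),cv2.minAreaRect((q[:,:2]*1000).astype(np.float32)), np.percentile(q[:,2],95))
for n_ in('top','scene'):
    c=dict(np.load(n_+'5.npz'));K=c['K'];d=c['depth']
    X=np.stack([(u-K[0,2])/K[0,0]*d,-(v-K[1,2])/K[1,1]*d,-d],-1)@c['wfc'][:3,:3].T+c['wfc'][:3,3]
    for lo,hi in ((.07,.10),(.018,.034)):
        q=X[(d>0)&(X[...,2]>lo)&(X[...,2]<hi)&(abs(X[...,0]-.585)<.08)&(abs(X[...,1]+.17)<.08)]
        print(n_,lo,len(q),q.mean(0),cv2.minAreaRect((q[:,:2]*1000).astype(np.float32)))
E
```

```text
hub [ 0.6938 -0.0254  0.205 ]
ellipse 289.6676330566406 244.5686798095703 (75.9974136352539, 90.9045639038086) 65.69444274902344 [0.5575 0.0765 0.19  ]
normal [-0.2349 -0.3301  0.9143] tilt 0.41712861501334575 az -125.43964735351136 1386 1620 zc 0.1967075294304886
0.064 1244 [ 0.5786 -0.1792  0.0762] ((576.6868286132812, -180.79466247558594), (76.12178039550781, 52.59978103637695), 15.712021827697754) 0.08009704910414346
0.018 1236 [ 0.589  -0.1714  0.026 ] ((572.4180297851562, -171.6406707763672), (105.90262603759766, 229.23635864257812), 21.32748794555664) 0.028707847518749982
top 0.07 203 [ 0.5739 -0.18    0.0781] ((573.9263305664062, -179.86895751953125), (73.73458099365234, 52.096343994140625), 43.688438415527344)
top 0.018 292 [ 0.5718 -0.1772  0.0266] ((573.7794799804688, -180.79336547851562), (99.53934478759766, 69.09343719482422), 16.091392517089844)
scene 0.07 159 [ 0.5811 -0.1788  0.0756] ((575.92578125, -180.91748046875), (48.46898651123047, 80.49982452392578), 84.65110778808594)
scene 0.018 274 [ 0.5951 -0.1695  0.0242] ((577.2274780273438, -180.41534423828125), (105.7091064453125, 68.5936050415039), 16.34303092956543)
```

```bash
python3 - <<'E'
from h import *
print(delta([.597,.1327,.26]));print(delta([.597,.1327,.198]))
E
```

```text
(array([ 1.332, -1.233,  0.672]), array([0., 0., 0.]))
(array([ 2.107, -1.233,  0.672]), array([0., 0., 0.]))
```

```bash

python3 -m inch '{"rotation":[[0,0,0],[0,0,0]],"translation":[[0.1,-0.5,0.3],[0.4,-1,0.5]],"gripper":[0,0]}' |tail -1
python3 -m inch '{"rotation":[[0,0,0],[0,0,0],[0,0,0],[0,0,0],[0,0,0],[0,0,0]],"translation":[[0.5,-0.15,0.1],[0.9,-0.233,0.172],[0.93,-0.233,0.172],[0.93,-0.233,0.172],[0.93,-0.233,0.172],[0.93,-0.233,0.172]],"gripper":[0,0,0,0,0,0]}'
python3 - <<'E'
from h import *
print(delta([.597,.1327,.198]))
E
```

```text
finger_gap: 0.052
clock: 13.62
ee_pos: [0.5978, 0.1322, 0.2614]
tcp_rot: [-146.5, 89.9, 18.6]
force: [-0.3, 0.0, 0.5]
finger_gap: -0.0002
(array([ 0.793, -0.002,  0.013]), array([0., 0., 0.]))
```

```bash

python3 -m inch '{"rotation":[[0,0,0],[0,0,0],[0,0,0],[0,0,0],[0,0,0],[0,0,0],[0,0,0],[0,0,0]],"translation":[[0.25,0,0],[0.4,0,0],[0.5,0,0],[0.6,0,0],[0.7,0,0],[0.79,0,0],[0.79,0,0],[0.79,0,0]],"gripper":[0,0,0,0,0,0,0,0]}'
cat > tilt.py <<'E'
from h import *
np.set_printoptions(precision=4,suppress=True)
import sys
def pts(c):
    v,u=np.mgrid[0:400,0:640];K=c['K'];d=c['depth']
    X=np.stack([(u-K[0,2])/K[0,0]*d,-(v-K[1,2])/K[1,1]*d,-d],-1)@c['wfc'][:3,:3].T+c['wfc'][:3,3]
    X[d<=0]=np.nan; return X
L=np.array([.5545,.0721])
def fit(n,tag):
    c=cam(n);save(c,n+tag+'.png');X=pts(c)
    dx=X[...,:2]-L;ar=np.array([-.819,.5736]);tb=np.array([.5736,.819])
    a=dx@ar;t=dx@tb;r=np.hypot(a,t)
    m=(r>.037)&(r<.054)&(abs(X[...,2]-.195)<.035)&(c['frame'].max(2)<70)&(a>-.045)
    p=X[m];a,t=a[m],t[m]
    A=np.c_[a,t,np.ones(len(p))];w=np.ones(len(p),bool)
    for _ in range(6):
        k=np.linalg.lstsq(A[w],p[w,2],rcond=None)[0];e=p[:,2]-A@k;w=abs(e)<.004
    print(n,'slope arm,tab',k,'n',w.sum(),len(p),'t-range',t[w].min(),t[w].max())
if __name__=='__main__':
    s=get_state();print(s['clock'],s['ee_pos'],s['force'])
    for n in sys.argv[2:]: fit(n,sys.argv[1])
E
python3 tilt.py 6 scene top wrist
```

```text
clock: 14.62
ee_pos: [0.5967, 0.1323, 0.1967]
tcp_rot: [45.9, 89.9, -148.9]
force: [-0.6, 0.3, -0.1]
finger_gap: 0.0003
14.625 [0.5967 0.1323 0.1967] [-0.5819  0.2686 -0.0726]
scene slope arm,tab [-0.0029 -0.0017  0.1942] n 104 141 t-range -0.0527861576646287 0.0513548184619434
top slope arm,tab [0.0109 0.0322 0.1968] n 25 29 t-range -0.0510921875408348 0.014837442640148003
wrist slope arm,tab [-0.0092  0.0168  0.1963] n 3285 3838 t-range -0.05067599074511162 0.0539682208753024
```

```bash

python3 -m inch '{"rotation":[[0,0,0],[0,0,0],[0,0,0]],"translation":[[0.01,0,0],[0.018,0,0],[0.018,0,0]],"gripper":[0,0,0]}'
python3 tilt.py 7 scene wrist
python3 -m inch '{"rotation":[[0,0,0],[0,0,0],[0,0,0]],"translation":[[-0.5,0,0],[-1,0,0],[-1,0,0]],"gripper":[0,0,0]}'|head -2
python3 -m inch '{"rotation":[[0,0,0],[0,0,0],[0,0,0]],"translation":[[-0.5,0,0],[-1,0,0],[-1,0,0]],"gripper":[0,0,0]}'|head -2
python3 tilt.py 8 scene wrist
```

```text
clock: 15.15
ee_pos: [0.597, 0.1327, 0.1955]
tcp_rot: [-75.6, 90.0, 89.6]
force: [0.3, -0.6, 0.6]
finger_gap: 0.0
15.15 [0.597  0.1327 0.1955] [ 0.3331 -0.5879  0.5697]
scene slope arm,tab [-0.0091 -0.0104  0.1939] n 107 139 t-range -0.05036216927261064 0.05093694362877171
wrist slope arm,tab [-0.0097  0.0164  0.1964] n 3308 3887 t-range -0.050281513314289324 0.053824988180188986
clock: 15.62
ee_pos: [0.5993, 0.1328, 0.2792]
clock: 16.0
ee_pos: [0.5985, 0.1327, 0.3582]
16.0 [0.5985 0.1327 0.3582] [-0.3437  0.8871 -0.2156]
scene slope arm,tab [0.0119 0.005  0.1946] n 165 208 t-range -0.05181635991524771 0.05240111727532991
wrist slope arm,tab [0.0012 0.0166 0.1968] n 1411 1497 t-range -0.050429592263425166 0.05368986794303585
```

```bash
cat > tilt2.py <<'E'
from tilt import *
for n in ('wrist','scene','top'):
    fit(n,'9'); c=cam(n); X=pts(c)
    m=(abs(X[...,2])<.008)&(np.hypot(X[...,0]-.55,X[...,1]-.07)<.3)
    p=X[m];d=p[:,:2]-L
    A=np.c_[d@[-.819,.5736],d@[.5736,.819],np.ones(len(p))]
    w=np.ones(len(p),bool)
    for _ in range(6):
        k=np.linalg.lstsq(A[w],p[w,2],rcond=None)[0];e=p[:,2]-A@k;w=abs(e)<.003
    print(n,'table',k,w.sum())
    t=spot_point('lens_tab',n)
    if t: print('tab',t[0]['p'],t[0]['uv'],at_depth(c,t[0]['uv']))
c=cam('wrist');save(c,'w9.png')
for k in ('lens_center','tile_center','swivel_peg'):
    for r in spot_point(k,'wrist')[:1]: print(k,r,at_depth(c,r['uv']))
E
python3 tilt2.py
```

```text
wrist slope arm,tab [0.001  0.016  0.1968] n 1405 1489 t-range -0.05057841875476192 0.05381477175966472
wrist table [-0.0014  0.0001  0.0003] 66871
tab 0.8 [321.7, 184.5] [0.5955 0.1295 0.1955]
scene slope arm,tab [0.0148 0.0044 0.1944] n 157 202 t-range -0.05068586517684767 0.052372135253904765
scene table [-0.0015  0.0015 -0.0014] 16701
tab 0.71 [369.7, 191.6] [0.5989 0.1307 0.1946]
top slope arm,tab [ 0.0144 -0.0141  0.1961] n 37 40 t-range -0.05127588663072488 0.05325631359599342
top table [-0.0016  0.0006  0.0006] 8988
tab 0.73 [379.1, 197.9] [ 0.5811 -0.2011  0.0668]
lens_center {'uv': [383.9, 206.4], 'p': 0.68} [0.5544 0.0708 0.1924]
tile_center {'uv': [359.4, 169.4], 'p': 0.86} [0.6023 0.088  0.1976]
swivel_peg {'uv': [432.5, 136.8], 'p': 0.59} [0.6236 0.0245 0.2372]
```

View pics/wrist8.png

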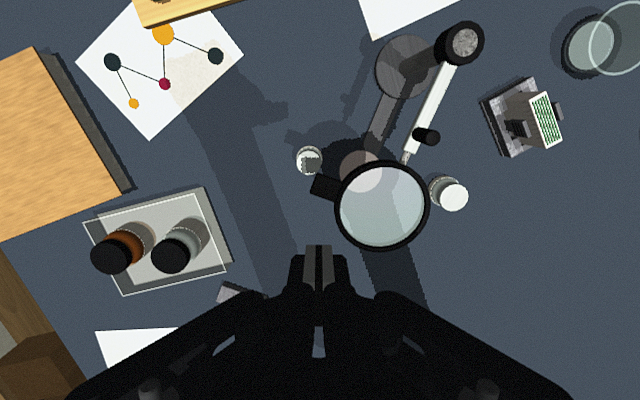

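View 4: lens appears nearly level (tab px 323,186), arm bar parallel over the foot bar. Fits agree on ~0.016 rad remaining; press 1.3 mm further.

```bash

python3 -m inch '{"rotation":[[0,0,0],[0,0,0]],"translation":[[0.5,0,0],[1,0,0]],"gripper":[0,0]}'|head -2
python3 -m inch '{"rotation":[[0,0,0],[0,0,0],[0,0,0],[0,0,0],[0,0,0],[0,0,0]],"translation":[[0.5,0,0],[0.9,0,0],[1,0,0],[1,0,0],[1,0,0],[1,0,0]],"gripper":[0,0,0,0,0,0]}'|head -2
python3 -m inch '{"rotation":[[0,0,0],[0,0,0],[0,0,0],[0,0,0]],"translation":[[0.01,0,0],[0.018,0,0],[0.018,0,0],[0.018,0,0]],"gripper":[0,0,0,0]}'
python3 -m inch '{"rotation":[[0,0,0],[0,0,0],[0,0,0]],"translation":[[-0.5,0,0],[-1,0,0],[-1,0,0]],"gripper":[0,0,0]}'|head -2
python3 -m inch '{"rotation":[[0,0,0],[0,0,0],[0,0,0]],"translation":[[-0.5,0,0],[-1,0,0],[-1,0,0]],"gripper":[0,0,0]}'|head -2
python3 tilt2.py
```

```text
clock: 17.0
ee_pos: [0.5974, 0.1329, 0.2751]
clock: 17.75
ee_pos: [0.5978, 0.1329, 0.1969]
clock: 18.25
ee_pos: [0.5969, 0.1327, 0.194]
tcp_rot: [31.2, 90.0, -163.6]
force: [0.8, -0.7, 1.0]
finger_gap: 0.0002
clock: 18.62
ee_pos: [0.5993, 0.1328, 0.2778]
clock: 19.0
ee_pos: [0.5985, 0.1327, 0.3567]
wrist slope arm,tab [ 0.0028 -0.0133  0.1968] n 1396 1465 t-range -0.04996464167359583 0.053879840722124005
wrist table [-0.0015  0.0001  0.0004] 66811
tab 0.86 [320.4, 183.3] [0.5982 0.1307 0.1933]
scene slope arm,tab [ 0.013  -0.0329  0.1946] n 170 218 t-range -0.04831223336151449 0.05384947625201177
scene table [-0.0014  0.0012 -0.0014] 16704
tab 0.56 [371.7, 190.3] [0.5837 0.1317 0.1899]
top slope arm,tab [ 0.0125 -0.0274  0.1959] n 43 48 t-range -0.05107357777261091 0.05398105261205304
top table [-0.0013  0.001   0.0007] 8995
tab 0.63 [275.7, 189.6] [0.5953 0.1265 0.1963]
lens_center {'uv': [382.3, 206.7], 'p': 0.85} [0.555  0.0728 0.1927]
tile_center {'uv': [360.9, 167.7], 'p': 0.96} [0.6035 0.0862 0.1966]
swivel_peg {'uv': [434.2, 136.0], 'p': 0.84} [0.6241 0.0238 0.2378]
```

Tilt now about -0.013 rad (under 1°), fine. Move to the cassette.

```bash
python3 - <<'E'
from h import *
a=np.radians(16);y=np.array([np.sin(a),-np.cos(a),0]);x=np.array([0,0,-1.])
print(delta([.5757,-.1805,.22],R.from_matrix(np.c_[x,y,np.cross(x,y)])),get_state()['qpos'])
E
```

```text
(array([ 1.673,  3.852, -0.745]), array([-0.0856,  0.    , -0.    ])) [ -40.89674445   19.92809476   34.42649193   87.27990791  -11.43136402
   76.35150161 -110.18994971]
```

```bash

for i in 1 2 3; do python3 -m inch '{"rotation":[[0,0,0],[0,0,0]],"translation":[[0,0.5,-0.1],[0,0.963,-0.186]],"gripper":[1,1]}'|sed -n 2p; done
python3 -m inch '{"rotation":[[0,0,0],[0,0,0]],"translation":[[0,0.5,-0.1],[0.2,0.963,-0.187]],"gripper":[1,1]}'|sed -n 2p
python3 -m inch '{"rotation":[[-0.028,0,0],[-0.056,0,0],[-0.0856,0,0]],"translation":[[0.3,0,0],[0.6,0,0],[0.73,0,0]],"gripper":[1,1,1]}'|sed -n 2p
python3 -m inch '{"rotation":[[0,0,0],[0,0,0],[0,0,0],[0,0,0]],"translation":[[0.4,0,0],[0.74,0,0],[0.74,0,0],[0.74,0,0]],"gripper":[1,1,1,1]}'
python3 - <<'E'
from tilt import *
T=tool();print(T,get_state()['qpos'])
c=cam('wrist');save(c,'w10.png');X=pts(c)
for k in ('catch_left_pad','catch_right_pad','cassette'):
    for r in spot_point(k,'wrist')[:1]: print(k,r,at_depth(c,r['uv']))
q=X[(X[...,2]>.072)&(X[...,2]<.09)&(abs(X[...,0]-.576)<.06)&(abs(X[...,1]+.18)<.06)]
print(len(q),q.mean(0),cv2.minAreaRect((q[:,:2]*1000).astype(np.float32)))
q=X[(X[...,2]>.02)&(X[...,2]<.032)&(abs(X[...,0]-.576)<.08)&(abs(X[...,1]+.18)<.07)]
print(len(q),q.mean(0),cv2.minAreaRect((q[:,:2]*1000).astype(np.float32)))
q=X[(X[...,2]>.055)&(X[...,2]<.0765)&(abs(X[...,0]-.576)<.06)&(abs(X[...,1]+.18)<.06)]
print(len(q),q.mean(0),cv2.minAreaRect((q[:,:2]*1000).astype(np.float32)))
E
```

```text
ee_pos: [0.5916, 0.0536, 0.354]
ee_pos: [0.5861, -0.0254, 0.3542]
ee_pos: [0.5808, -0.1037, 0.3542]
ee_pos: [0.5764, -0.1823, 0.3392]
ee_pos: [0.575, -0.1802, 0.278]
clock: 21.52
ee_pos: [0.5764, -0.1808, 0.2215]
tcp_rot: [140.5, 89.9, -23.5]
force: [-0.7, 0.3, -0.5]
finger_gap: 0.0852
[[ 0.0012  0.2754 -0.9613  0.5764]
 [-0.0005 -0.9613 -0.2754 -0.1808]
 [-1.      0.0008 -0.001   0.2215]
 [ 0.      0.      0.      1.    ]] [ -9.9336  25.2056  32.7823  97.9949 -15.2493  61.2126 -46.256 ]
catch_left_pad {'uv': [296.2, 183.1], 'p': 0.74} [ 0.5748 -0.1586  0.0723]
catch_right_pad {'uv': [342.5, 185.5], 'p': 0.76} [ 0.5852 -0.2043  0.0724]
cassette {'uv': [318.7, 170.8], 'p': 0.95} [ 0.5946 -0.1766  0.0789]
1969 [ 0.5786 -0.1806  0.078 ] ((576.516357421875, -181.09695434570312), (75.98057556152344, 51.12983703613281), 15.207830429077148)
2261 [ 0.5859 -0.1784  0.0262] ((576.3671264648438, -181.25491333007812), (100.23596954345703, 68.12060546875), 15.90773868560791)
461 [ 0.5836 -0.1791  0.0695] ((587.6035766601562, -178.6464385986328), (53.49104690551758, 52.48811340332031), 15.44438648223877)
```

View pics/w10.png

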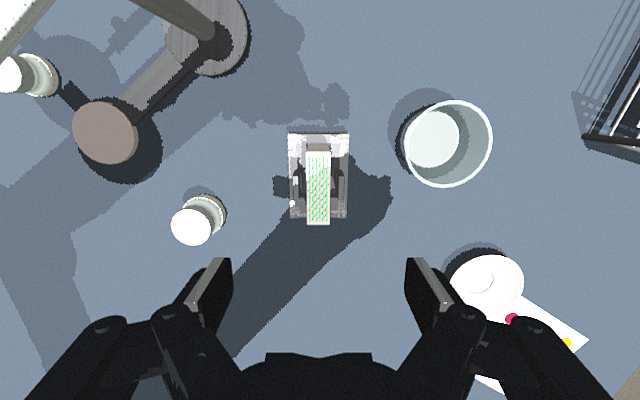

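View 5: cassette upright in dock at px (318,180), catches at (296,183)/(342,185), centred between the open fingers. Descend and pinch.

```bash

python3 -m inch '{"rotation":[[0,0,0],[0,0,0]],"translation":[[0.5,0,0],[1,0,0]],"gripper":[1,1]}'|sed -n 2p
python3 -m inch '{"rotation":[[0,0,0],[0,0,0]],"translation":[[0.5,0,0],[0.9,0,0]],"gripper":[1,1]}'|sed -n 2p
python3 -m inch '{"rotation":[[0,0,0],[0,0,0],[0,0,0],[0,0,0]],"translation":[[0.2,0,0],[0.38,0,0],[0.38,0,0],[0.38,0,0]],"gripper":[1,1,1,1]}'
python3 -m inch '{"rotation":[[0,0,0],[0,0,0],[0,0,0],[0,0,0],[0,0,0],[0,0,0]],"translation":[[0,0,0],[0,0,0],[0,0,0],[0,0,0],[0,0,0],[0,0,0]],"gripper":[0.4,0,0,0,0,0]}' 40
```

```text
ee_pos: [0.577, -0.1805, 0.1409]
ee_pos: [0.5759, -0.1803, 0.0675]
clock: 22.72
ee_pos: [0.5766, -0.1808, 0.0391]
tcp_rot: [150.9, 89.9, -13.1]
force: [-0.7, 0.4, 0.2]
finger_gap: 0.0852
clock: 23.48
ee_pos: [0.5766, -0.1807, 0.0399]
tcp_rot: [174.5, 89.9, 10.5]
force: [-2.7, 1.4, 13.5]
finger_gap: 0.0349
```

```bash

python3 -m inch '{"rotation":[[0,0,0],[0,0,0],[0,0,0],[0,0,0]],"translation":[[-0.05,0,0],[-0.1,0,0],[-0.15,0,0],[-0.15,0,0]],"gripper":[0,0,0,0]}'
python3 - <<'E'
from h import *
for n in ('scene','wrist'):
    c=cam(n);save(c,n+'11.png')
a=cv2.imread('pics/wrist11.png');b=cv2.resize(cv2.imread('pics/scene11.png')[150:250,210:370],(640,400))
cv2.imwrite('pics/v6.png',cv2.resize(np.vstack([a,b]),(480,600)))
E
```

```text
clock: 23.98
ee_pos: [0.5758, -0.1805, 0.0501]
tcp_rot: [134.6, 90.0, -29.4]
force: [0.3, -0.6, -2.1]
finger_gap: 0.0338
```

View pics/v6.png

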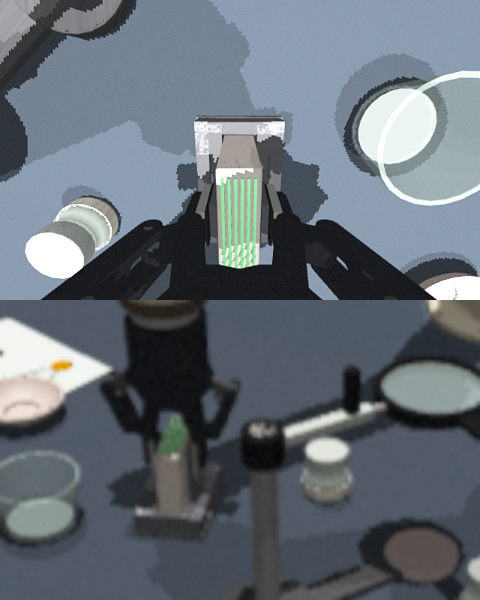

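View 6: cassette held squarely by both catches, rising in the dock; force is -2 N, the cassette's weight. Continue straight up.

```bash

python3 -m inch '{"rotation":[[0,0,0],[0,0,0],[0,0,0],[0,0,0],[0,0,0],[0,0,0],[0,0,0]],"translation":[[-0.08,0,0],[-0.16,0,0],[-0.3,0,0],[-0.5,0,0],[-0.7,0,0],[-0.8,0,0],[-0.8,0,0]],"gripper":[0,0,0,0,0,0,0]}'
python3 -m inch '{"rotation":[[0,0,0],[0,0,0],[0,0,0],[0,0,0],[0,0,0],[0,0,0]],"translation":[[-0.2,0,0],[-0.5,0,0],[-0.7,0,0],[-0.8,0,0],[-0.8,0,0],[-0.8,0,0]],"gripper":[0,0,0,0,0,0]}'
python3 - <<'E'
from tilt import *
for n in ('scene','top'):
    c=cam(n);save(c,n+'12.png');X=pts(c)
    q=X[(X[...,2]>.05)&(X[...,2]<.24)&(np.hypot(X[...,0]-.576,X[...,1]+.181)<.05)&(c['frame'].max(2)>75)]
    print(n,len(q),np.percentile(q[:,2],[0,1,5,95,100]))
    for k in ('tile_center','lens_center','swivel_peg','cassette'):
        for r in spot_point(k,n)[:1]: print(k,r,at_depth(c,r['uv']),at_z(c,r['uv'],dict(tile_center=.01,lens_center=.19,swivel_peg=.237,cassette=.13)[k]))
    fit(n,'12')
c=cam('wrist');save(c,'wrist12.png')
for r in spot_point('tile_center','wrist')[:1]: print(r,at_z(c,r['uv'],.01))
a=cv2.resize(cv2.imread('pics/top12.png')[130:255,230:430],(640,400));b=cv2.resize(cv2.imread('pics/scene12.png')[120:280,200:456],(640,400))
cv2.imwrite('pics/v7.png',cv2.resize(np.vstack([a,b]),(480,600)))
E
```

```text
clock: 24.95
ee_pos: [0.5763, -0.1805, 0.115]
tcp_rot: [159.1, 89.9, -4.9]
force: [1.2, 0.2, -1.6]
finger_gap: 0.0342
clock: 25.7
ee_pos: [0.5752, -0.1801, 0.1773]
tcp_rot: [-32.2, 89.9, 163.8]
force: [0.1, -0.4, -1.9]
finger_gap: 0.034
scene 362 [0.141  0.144  0.1473 0.2151 0.2346]
tile_center {'uv': [351.7, 229.9], 'p': 0.62} [0.5348 0.0715 0.0085] [0.5366 0.072  0.01  ]
lens_center {'uv': [350.0, 177.8], 'p': 0.7} [0.5505 0.0618 0.1919] [0.5475 0.0608 0.19  ]
swivel_peg {'uv': [327.8, 175.5], 'p': 0.76} [0.6258 0.0282 0.2309] [0.6356 0.0321 0.237 ]
cassette {'uv': [267.9, 176.5], 'p': 0.83} [ 0.5965 -0.1621  0.1671] [ 0.542 -0.196  0.13 ]
scene slope arm,tab [ 0.0082 -0.026   0.1947] n 165 206 t-range -0.04870310227951557 0.05288949844291953
top 12 [0.1502 0.151  0.1542 0.2339 0.2352]
tile_center {'uv': [298.3, 206.3], 'p': 0.88} [0.5456 0.0589 0.194 ] [0.5566 0.0673 0.01  ]
lens_center {'uv': [294.5, 203.2], 'p': 0.87} [0.555  0.0704 0.1924] [0.5551 0.0705 0.19  ]
swivel_peg {'uv': [311.3, 181.5], 'p': 0.58} [0.6194 0.0202 0.1996] [0.6149 0.0197 0.237 ]
cassette {'uv': [296.8, 206.1], 'p': 0.75} [0.5462 0.0634 0.194 ] [0.55   0.0665 0.13  ]
top slope arm,tab [ 0.0189 -0.0412  0.1966] n 37 44 t-range -0.051423922167565944 0.053194856349896555
{'uv': [71.5, 135.4], 'p': 0.81} [0.5545 0.0752 0.01  ]
```

View pics/v7.png

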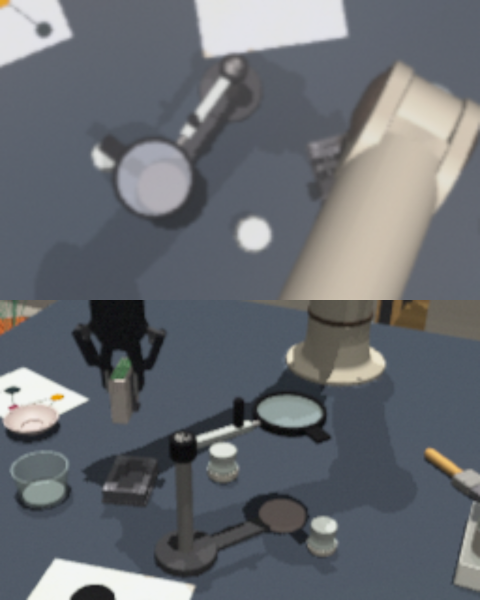

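View 7: the cassette hangs upright and clear of the dock, with the lens over the tile and the jars undisturbed. Handing in.

```bash
python3 -c "
from plant import *
s=get_state();print(s['clock'],s['ee_pos'],s['force'],s['finger_gap']);print(close_job())"
```

```text
26.4 [ 0.57573466 -0.18044321  0.17801906] [ 0.14650926 -0.33378432 -1.76395569] 0.0342982613929367
the job is handed in; nothing more can be done
None
```

The job is handed in at 26.4 s. I swung the magnifier over the tile, pressed the lens level, then pinched both catches and lifted the cassette straight up, and it is still held there.

- **Swivel:** the lens centre measures about (0.555, 0.071). Most tile readings put its centre near (0.554, 0.073), so they agree within 2 to 4 mm. Single tile readings scattered more: a late scene reading was 17 mm off in x.
- **Lens tilt:** the first press left about +0.016 rad by the wrist camera, so I pressed again and it went slightly past level. The cameras disagree on the result: the wrist, with the most points, gives −0.013 rad. The scene camera gives −0.026 to −0.033, and the top camera, with few points, −0.027 to −0.041. So the lens is about 1° past level, 2.4° at worst. I did not correct this.
- **Cassette:** its lowest visible points are at 14 cm, so the underside clears 10 cm. The tool force is about −1.8 N, which matches its weight. The finger gap is 34 mm. That is narrower than the 38 mm expected with both catches fully pressed; I put the difference down to pad give, as the peg also read about 1 mm under its size.
- **Surroundings:** the jars and dishes in view in the last pictures look undisturbed. I did not measure them again.

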